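Fit the knife in the trimmer's knife block

TASK

Fit the loose knife into the knife block of the bench trimmer: lay it flat on the block's two bed lands, square to the bed, slide it fully home with its tail notch over the locating pin, let go, and then swing the red-knobbed clamp fully shut over it. The pin sits on an eccentric that is still locked as the last job needed it, so feel gently for where it stands and never force the hard, brittle knife against it; leave the circuit board, the tape roll and the tip cleaner where they are.

Things in the scene. Friction and masses are not known exactly. Their poses are not given: they have to be found in the camera images.
- knife: bright flat steel knife, 120 x 40 x 6 mm, about 0.2 kg, lying bevel up in the cradle. Origin: centre of its underside. +x points to the notched tail (end at x = +60 mm), the bevelled edge is at x = -60 mm, z is up. Grip its blunt, parallel long sides near the middle, where each has a black ribbed rubber strip (x = -26..18 mm, 42 mm across both) that does not slip
- knife_notch (a point): on the knife's underside at (48, 0, 0) mm of the knife: where the pin's axis stands when the notch root touches the pin. The notch is open to the tail, on the centre line, 10 mm wide and 16 mm deep (root at x = +44 mm), with 1.5 mm 45 degree chamfers at the corners of its mouth
- knife_block: grey knife block fixed to the bench, base 150 x 134 x 10 mm. Origin on the bench under it; +x is the way the knife slides home, z up. Bed: two steel lands 50 mm wide, centred on y = 0, tops at z = 32 mm, at x = -60..-37 and 26..42 mm; between them open down to z = 15 mm so fingers on the knife's long sides hang free. The knife must lie parallel to the block's x
- eccentric_axis (a point): block frame (55, 0, 32) mm: axis of the round eccentric (25 mm, top at z = 30 mm). Its upright locating pin, 8 mm diameter, top at z = 44 mm, stands 8 mm off this axis in any direction, locked; where is NOT reported. Home, the notch root touches the pin: knife origin 48 mm short of the pin in x. A tail that meets the pin beside the notch stops 16 mm short of home, 14 to 16 on a chamfer
- clamp (a joint): swing clamp about an upright post at (34, -50) mm of the block. 0 = shut, at its stop: arm along block +y, round foot pressing on the knife's middle line. Grows anticlockwise from above to 2.9 rad. Starts open at 2.3..2.75 rad; shuts clockwise past the front (-x) side. Stiff, stays where left: about 1.5 N at the knob, up to 5 N more as the foot rides up on the knife
- clamp_knob (a point): upright red knob on the end of the clamp arm, 50 mm from the pivot axis: 16 mm diameter, z = 55 to 85 mm, this point at z = 73 mm. Shut, it stands at (34, 0) mm of the block. The 13 mm wide arm under it has its top at z = 55 mm. It can be gripped from above or pushed
- cradle: black cradle fixed to the bench, 112 x 78 mm, two grey ribs across it; the knife lies on the ribs, underside at z = 24 mm; between the ribs (x = -35..35 mm of the cradle) it is open down to z = 6 mm for the fingers. Low cheeks at the rib ends, 28 mm either side of the middle, rise 8 mm above the ribs. Origin on the bench under its centre
- pcb: green circuit board with parts, 48 x 92 x 35 mm, a bystander
- tape: roll of blue tape lying flat, 67 mm across, 19 mm tall, a bystander
- tip_cleaner: round metal tip cleaner with brass wool, 67 mm across, 35 mm tall, a bystander. (Not listed, fixed: a slim work lamp on the bench's front edge at the far left, near x = 0.38, y = 0.51 m, 0.33 m high, so swing in clear of it; and a wall shelf over the bench from x = 0.60 m on, underside 0.56 m up.)

How it is judged:
On the way:
1. the knife lies flat on both lands, square, with its notch home on the pin, the clamp still open (horizontal distance between knife_notch and locating_pin below 0.0018 m and z of knife in the frame of knife_block between 0.03 and 0.0335 m and angle between knife's own z axis and vertical below 0.03 rad and angle between the x axis of knife and the x axis of knife_block, either way round below 0.035 rad and value of joint clamp above 1.2 rad), for 0.2 s.
At the end, for the whole second after the job is handed in: The knife lies at rest flat on both lands with its notch home on the pin (seat point within 1.8 mm of the pin's axis), square to the block within 2 degrees, and the clamp is shut over it to within 0.1 rad of its stop (horizontal distance between knife_notch and locating_pin below 0.0018 m and z of knife in the frame of knife_block between 0.03 and 0.0335 m and angle between knife's own z axis and vertical below 0.03 rad and angle between the x axis of knife and the x axis of knife_block, either way round below 0.035 rad and value of joint clamp below 0.1 rad and linear speed of knife below 0.01 m/s); the robot touches nothing.
It fails at once if the knife is pushed against the locating pin with more than 22 N (contact force between knife and locating_pin above 22 N).
It fails at once if the knife is slammed or forced onto the block with more than 100 N (contact force between knife and knife_block above 100 N).
It fails at once if the circuit board is moved more than 15 mm (distance of pcb from where it was at the start of the episode above 0.015 m).
It fails at once if the tape roll is moved more than 15 mm (distance of tape from where it was at the start of the episode above 0.015 m).
It fails at once if the tip cleaner is moved more than 15 mm (distance of tip_cleaner from where it was at the start of the episode above 0.015 m).
It also fails if it takes over 72 s, if anything falls off the work surface, if the arm or the gripper's body presses on something with over 40 N, if the wrist force passes 120 N, or if a joint passes its speed limit or range.

ROBOT

A 6-joint arm with a two-finger parallel gripper is mounted at the origin on a cart in front of the work surface, level with it; the furniture and walls round the work are solid. World frame = base frame: x ahead of the robot, y to its left, z up, the work surface at z = 0. Lengths are in m, angles in rad, forces in N, time in s.
With the tool pointing down it reaches from about 0.375 to 0.925 m from the base axis. Payload 5.7 kg.
Tool frame: the origin (TCP) lies midway between the tips of the shut fingers; the grasp point (between the pads) lies 19 mm behind it; z points along the fingers, y is the line along which they close (so a half turn about z gives the same grasp; the last joint's range is limited). The gripper opens to 88 mm and grips with 3 to 60 N. Pads are 20 mm wide; open, the fingers measure 115 mm over their backs; the gripper's body (75 mm by 178 mm) begins 61 mm behind the grasp point.
Start: joints at [1.041, 0.359, 1.51, -0, 1.272, -0.115], TCP at [0.242, 0.549, 0.223] pointing down, gripper open.
Joint ranges: [-2.97, 2.97], [-1.01, 2.36], [0.21, 2.38], [-0.96, 4.11], [0.2, 2.71], [-2.98, 2.98]. Speed limits (rad/s): [2.39, 2.39, 3.14, 3.14, 3.14, 3.14].

INTERFACE

Orientations are given as a unit quaternion [x, y, z, w].
In Python, from bench import move_ptp, servo_line, goto_joints, move_gripper, sleep, inverse_kinematics, capture, PlanningError, close_job, spot_in, silhouettes, current_clock, current_joint_pos, current_qvel, current_joint_torque, current_position, current_orientation, current_force, current_torque, current_finger_gap, current_grip_force gives the robot as it stands. Calls block until the motion is done:
- move_ptp(position, orientation): joint-space move of the TCP to a pose.
- servo_line(position, orientation=None, rate=0.15, contact_N=None): straight line of the TCP; orientation=None keeps the orientation; rate is the mean speed in m/s. With contact_N (N) it stops when the force on the tool has changed by that much, and returns True; else False.
- goto_joints(angles): joint-space move.
- move_gripper(opening): finger opening in m; the grip force is fixed at half the most; returns when the fingers have stopped.
- sleep(seconds).
- inverse_kinematics(position, orientation): joint angles nearest the present ones, or None.
- capture(name): name is "scene" or "top" or "wrist"; returns a dict with "image" (480x640x3 uint8, blue, green, red), "range_z" (480x640 float32, m along the optical axis (not along the pixel's ray), 0 where there is no reading), "intrinsics" (3x3 intrinsics, pixels), "R" (3x3) and "t" (3): a world point X has camera coordinates R X + t. Camera axes: x right, y down, z forward; pixel columns grow to the right and rows downward; lengths in m; the calibration is good to about 2 mm. The wrist camera is an equidistant fisheye: a pixel r from the principal point sees the ray r / f radians off the axis. A picture is of the moment at which its call begins.
A pose or a line that the arm cannot do raises PlanningError and nothing moves.
- close_job(): hands the job in; it is judged then, once.
Trained networks look in the newest picture that a camera, given by its name, has taken for a name from the list of things; names that differ only in an ending like _2 or _b are one class to them, and where a whole thing is asked for, a point or a joint stands for the part that bears it (a point fixed in the world has none). Each returns a list of dicts, best first, with "conf" (0 to 1); they miss things now and then, are a little off and sometimes report something else, mostly with a low value. They report only what shows in the picture. A call takes as long as a camera call.
- spot_in(camera, query): "xy" ([column, row] in pixels, amid what is visible of it).
- silhouettes(camera, query): "region" (480x640 bool, what is visible of it) and "xy" ([column, row] in pixels, amid what is visible of it).
Readings, each from a call of its own:
- current_clock(): time.
- current_joint_pos(): joint angles.
- current_qvel(): joint speeds.
- current_joint_torque(): joint torques, N m.
- current_position(): TCP position.
- current_orientation(): TCP orientation.
- current_force(): force on the tool from outside, world axes, zero at the start.
- current_torque(): the same for the moment, N m.
- current_finger_gap(): finger opening in m.
- current_grip_force(): force on a finger pad.
Only numpy, scipy, OpenCV 4.12 (cv2) and the standard library are available. Lean on these libraries where they do the work, as an engineer would, in place of code of your own. Each camera call takes 0.05 s, during which the arm holds its last target. There are 200 camera calls.

## Working session

There is one attempt and no reset: what is moved stays moved. The work goes in short steps, each a Python script; the robot and the scene stay as the last script left them, time stands still between calls to the robot, and variables do not carry over. Pictures are saved under pics/ and viewed, at most 10 in all, crops included, and the job is handed in when it is done.

```bash
mkdir -p pics; ls
cat > h.py <<'E'
import numpy as np, cv2
from bench import *
def world(c,u,v,d=None):
    K=c["intrinsics"]; d=c["range_z"][int(v),int(u)] if d is None else d
    p=np.array([(u-K[0,2])/K[0,0]*d,(v-K[1,2])/K[1,1]*d,d]); return c["R"].T@(p-c["t"])
def cloud(c,m):
    K=c["intrinsics"]; v,u=np.nonzero(m&(c["range_z"]>0)); d=c["range_z"][v,u]
    p=np.stack([(u-K[0,2])/K[0,0]*d,(v-K[1,2])/K[1,1]*d,d],1); return (p-c["t"])@c["R"]
E
python3 - <<'E'
from h import *
np.set_printoptions(precision=4,suppress=True)
print(current_clock(),current_orientation(),current_position())
for n in ["scene","top"]:
    c=capture(n); cv2.imwrite(f"pics/{n}0.png",c["image"]); print(n,c["intrinsics"].tolist(),"campos",-c["R"].T@c["t"],c["R"][2])
    for q in ["knife","knife_block","clamp_knob","cradle","pcb","tape","tip_cleaner","knife_notch","eccentric_axis"]:
        try: s=silhouettes(n,q)
        except Exception as e: print(q,e); continue
        for r in s[:2]:
            P=cloud(c,r["region"]); 
            if len(P)==0: continue
            (cx,cy),wh,a=cv2.minAreaRect(P[:,:2].astype(np.float32))
            print(q,round(r["conf"],2),np.round(r["xy"]),"n",len(P),"med",np.median(P,0),"rect",np.round([cx,cy,*wh,a],3),"z",np.percentile(P[:,2],[5,95]))
E
```

```text
pics
0.0 [ 0.2059  0.9786 -0.0009 -0.0003] [0.2414 0.5485 0.2218]
scene [[509.7424396586495, 0.0, 320.7607165774687], [0.0, 509.7424396586495, 238.7451171354312], [0.0, 0.0, 1.0]] campos [ 0.0662 -0.6092  0.6654] [ 0.4406  0.6665 -0.6014]
knife 0.81 [244. 210.] n 623 med [0.4546 0.2811 0.0301] rect [ 0.471  0.308  0.167  0.075 27.4  ] z [0.0258 0.0321]
knife_block 0.9 [320. 293.] n 4189 med [ 0.4459 -0.0298  0.0118] rect [ 0.46  -0.029  0.16   0.17  71.734] z [0.0077 0.0568]
clamp_knob 0.71 [336. 294.] n 364 med [ 0.4331 -0.0928  0.0573] rect [ 0.454 -0.072  0.084  0.036 52.482] z [0.0453 0.0848]
cradle 0.71 [247. 220.] n 835 med [0.4535 0.2688 0.0078] rect [ 0.464  0.301  0.147  0.109 26.289] z [0.0005 0.0315]
pcb 0.82 [306. 197.] n 465 med [0.6003 0.2623 0.0059] rect [ 0.607  0.277  0.103  0.054 82.973] z [0.0007 0.0296]
tape 0.58 [342. 365.] n 1335 med [ 0.3928 -0.1758  0.0184] rect [ 0.399 -0.167  0.084  0.069 57.644] z [0.0005 0.021 ]
tip_cleaner 0.59 [331. 215.] n 615 med [0.6113 0.1617 0.0246] rect [ 0.618  0.172  0.071  0.061 55.781] z [0.0047 0.0317]
knife_notch 0.91 [246. 2
[... 1141 characters left out ...]
 med [0.6067 0.2739 0.005 ] rect [ 0.608  0.274  0.095  0.049 85.567] z [-0.0015  0.0299]
pcb 0.29 [235. 249.] n 845 med [0.4648 0.2804 0.0076] rect [ 0.462  0.288  0.115  0.081 23.337] z [0.0019 0.0328]
tip_cleaner 0.74 [274. 186.] n 670 med [0.6195 0.1746 0.0262] rect [ 0.621  0.174  0.062  0.064 89.524] z [0.0124 0.0338]
tip_cleaner 0.22 [390. 257.] n 246 med [ 0.457  -0.0774  0.0568] rect [ 0.457 -0.082  0.069  0.026 37.587] z [0.0185 0.0859]
knife_notch 0.9 [223. 256.] n 993 med [0.4613 0.2839 0.0302] rect [ 0.461  0.287  0.119  0.047 26.047] z [0.0239 0.035 ]
eccentric_axis 0.74 [358. 260.] n 4026 med [ 0.4585 -0.0168  0.0119] rect [ 0.464 -0.027  0.154  0.166 73.604] z [0.0061 0.0443]
```

Run:
```python
import cv2,numpy as np
a=cv2.imread("pics/top0.png")[190:330,180:440]; b=cv2.imread("pics/scene0.png")[170:350,200:430]
cv2.imwrite("pics/c1.png",cv2.resize(a,None,fx=3,fy=3,interpolation=2)); cv2.imwrite("pics/c2.png",cv2.resize(b,None,fx=3.3,fy=3.3,interpolation=2))
```

```text
(no output)
```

View pics/c1.png

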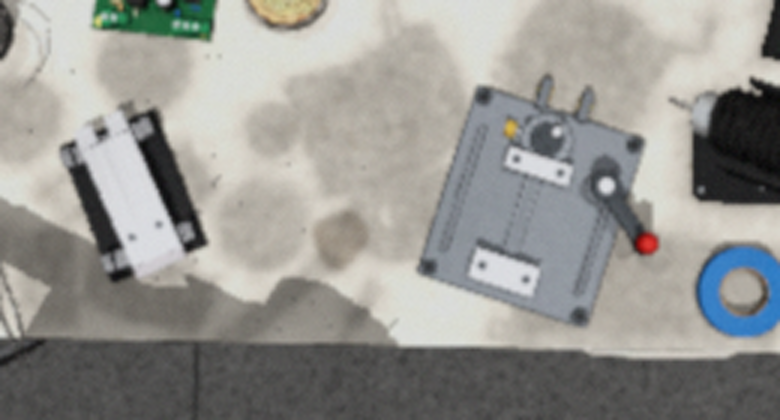

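View pics/c2.png

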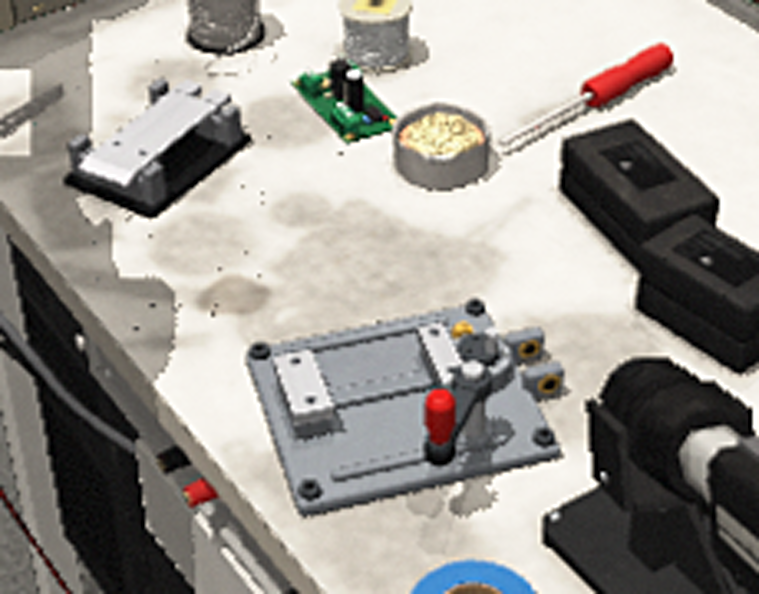

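```bash
cat >> h.py <<'E'
np.set_printoptions(precision=4,suppress=True)
def Q(deg): a=np.radians(deg)/2; return [np.cos(a),np.sin(a),0,0]
def P(): return np.r_[current_position(),current_force(),current_clock()]
def fray(c,uv):
    K=c["intrinsics"]; d=(np.atleast_2d(uv).astype(float)-[K[0,2],K[1,2]])/[K[0,0],K[1,1]]
    r=np.linalg.norm(d,axis=1,keepdims=True)+1e-12
    return np.hstack([d/r*np.sin(r),np.cos(r)])
def fcloud(c,m):
    m=m&(c["range_z"]>0); v,u=np.nonzero(m); k=fray(c,np.c_[u,v]); return (k/k[:,2:]*c["range_z"][v,u][:,None]-c["t"])@c["R"]
def fplane(c,uv,z):  # world points of pixels on plane z
    k=fray(c,uv)@c["R"]; o=-c["R"].T@c["t"]; return o+k*((z-o[2])/k[:,2:])
def fproj(c,X):
    k=np.atleast_2d(X)@c["R"].T+c["t"]; r=np.hypot(k[:,0],k[:,1]); th=np.arctan2(r,k[:,2]); K=c["intrinsics"]
    return np.c_[K[0,2]+K[0,0]*th*k[:,0]/r,K[1,2]+K[1,1]*th*k[:,1]/r]
def ortho(c,x0,x1,y0,y1,z,s=0.00025):  # rectified picture on plane z; row 0 = x1 (up=+x), col 0 = y1 (left=+y)
    xs=np.arange(x1,x0,-s); ys=np.arange(y1,y0,-s); X=np.stack(np.meshgrid(xs,ys,indexing="ij")+[np.full((len(xs),len(ys)),z)],-1) if False else np.dstack([*np.meshgrid(xs,ys,indexing="ij"),np.full((len(xs),len(ys)),z)])
    p=fproj(c,X.reshape(-1,3)).reshape(len(xs),len(ys),2).astype(np.float32)
    return cv2.remap(c["image"],p[...,0],p[...,1],cv2.INTER_CUBIC)
E
python3 - <<'E'
from h import *
q=current_orientation()
a=np.radians(66)
servo_line([0.39*np.cos(a),0.39*np.sin(a),0.26],rate=0.3)
j=np.array(current_joint_pos()); j[0]=np.radians(30); goto_joints(j.tolist()); print(P())
move_ptp([0.44,0.27,0.24],Q(204)); print(P(),current_joint_pos())
c=capture("wrist"); cv2.imwrite("pics/w0.png",c["image"]); np.savez("w0.npz",**c)
print(c["intrinsics"],"cam",-c["R"].T@c["t"],c["R"])
for q in ["knife","cradle"]:
    for r in silhouettes("wrist",q)[:1]:
        X=fcloud(c,r["region"]); (cx,cy),wh,an=cv2.minAreaRect(X[:,:2].astype(np.float32)); print(q,r["conf"],r["xy"],len(X),np.median(X,0),cx,cy,wh,an)
cv2.imwrite("pics/o0.png",ortho(c,0.37,0.55,0.19,0.38,0.03,0.0003))
E
```

```text
[0.2996 0.2532 0.26   0.2602 0.6428 1.1981 2.5917]
[ 0.4391  0.2708  0.24    0.1302  0.4198 -0.3689  3.85  ] [ 0.4185  0.2213  1.6655  0.0002  1.2552 -1.5721]
[[371.6483   0.     318.1067]
 [  0.     371.6483 237.5815]
 [  0.       0.       1.    ]] cam [0.3751 0.241  0.4022] [[-0.4075  0.9132 -0.0003]
 [ 0.8823  0.3938  0.2578]
 [ 0.2356  0.1048 -0.9662]]
knife 0.78 [323.1, 228.7] 4338 [0.4546 0.2816 0.0301] 0.46420544385910034 0.28616929054260254 (0.130257710814476, 0.044887568801641464) 25.00228500366211
cradle 0.87 [344.4, 223.4] 2991 [0.4559 0.2901 0.0066] 0.4586646854877472 0.28521671891212463 (0.11076577007770538, 0.07726721465587616) 22.984010696411133
```

View pics/o0.png

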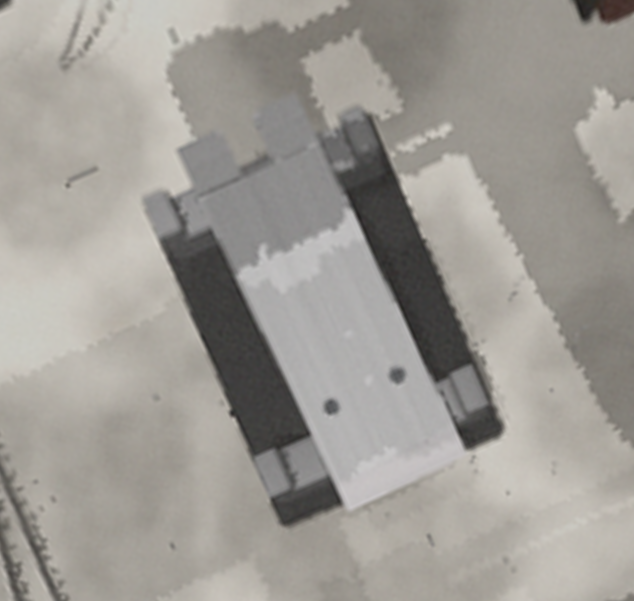

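The knife lies bevel up with its notch towards +x: prongs near (205,145) and (280,105), edge (345,510)–(465,448). That puts it near (0.460, 0.283) with yaw about 24.8°. Before gripping it I'll survey the block from two places.

Run:
```python
from h import *
ims=[]
for i,p in enumerate([[0.45,-0.01,0.20],[0.47,-0.075,0.20]]):
    move_ptp(p,Q(164)); c=capture("wrist"); np.savez(f"b{i}.npz",**c); print(P(), -c["R"].T@c["t"])
    for q in ["knife_block","clamp_knob"]:
        for r in silhouettes("wrist",q)[:1]:
            X=fcloud(c,r["region"]); (cx,cy),wh,an=cv2.minAreaRect(X[:,:2].astype(np.float32)); print(q,r["conf"],r["xy"],np.median(X,0),cx,cy,wh,an)
    ims.append(ortho(c,0.37,0.57,-0.105,0.045,0.032,0.0003))
    # land tops: points with z near 32 mm
    X=fcloud(c,np.ones((480,640),bool)); L=X[(abs(X[:,2]-.032)<.0025)&(X[:,0]>.36)&(X[:,0]<.57)&(X[:,1]>-.1)&(X[:,1]<.05)]; np.save(f"L{i}.npy",L); print(len(L))
im=np.hstack(ims); print(im.shape); cv2.imwrite("pics/b.png",im[:600,:1000] if im.shape[1]<=1000 else im)
cv2.imwrite("pics/b.png",cv2.resize(im,(800,int(im.shape[0]*800/im.shape[1]))))
```

```text
[ 0.4504 -0.0091  0.2003 -0.2895  0.5609  0.0314  5.1417] [0.3827 0.0088 0.3625]
knife_block 0.94 [310.4, 219.7] [ 0.4509 -0.0182  0.0108] 0.46376216411590576 -0.043509095907211304 (0.18788747489452362, 0.1824444979429245) 72.91356658935547
clamp_knob 0.75 [240.3, 245.5] [ 0.4488 -0.0824  0.0564] 0.45751330256462097 -0.09599943459033966 (0.07755084335803986, 0.05115580931305885) 37.88087463378906
2650
[ 0.4698 -0.0743  0.1998 -0.1172 -0.2003  0.342   5.6667] [ 0.4031 -0.0568  0.3622]
knife_block 0.88 [364.3, 184.6] [ 0.4523 -0.022   0.0108] 0.4662935137748718 -0.03233007341623306 (0.16739115118980408, 0.17810383439064026) 73.61652374267578
clamp_knob 0.67 [307.6, 204.1] [ 0.4513 -0.0807  0.0565] 0.45684128999710083 -0.0814322680234909 (0.07857578992843628, 0.029813483357429504) 32.44074249267578
2651
(667, 1000, 3)
```

View pics/b.png

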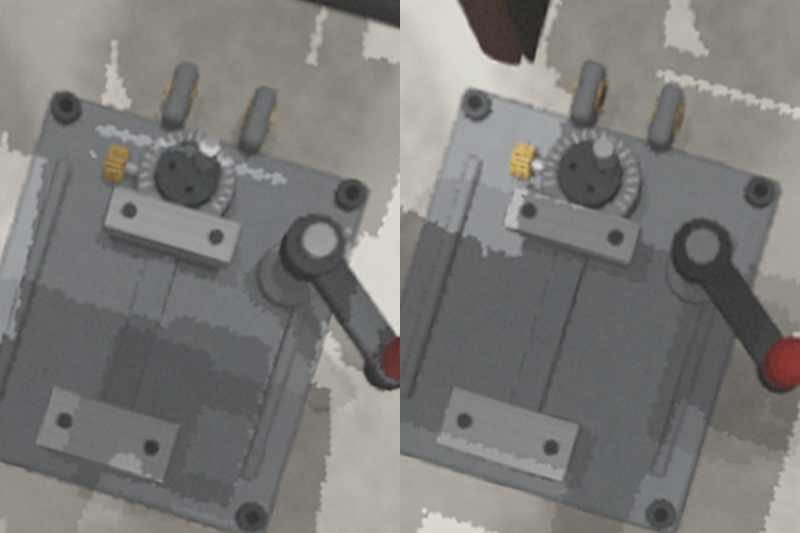

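The pin's bright top shows at (208,150) left and (604,150) right: to the far right of the eccentric disc, centred near (188,173). The lands are at (172,225) and (108,432), and the clamp arm is open towards (390,360). Next I fit the block pose and the pin.

Run:
```python
from h import *
from scipy.optimize import minimize
from scipy.ndimage import distance_transform_edt
Ls=[np.load(f"L{i}.npy") for i in (0,1)]
cs=[dict(np.load(f"b{i}.npz")) for i in (0,1)]
def inb(L,p):
    c,s=np.cos(p[2]),np.sin(p[2]); d=L[:,:2]-p[:2]; return np.c_[d[:,0]*c+d[:,1]*s,-d[:,0]*s+d[:,1]*c]
p0=np.array([0.463,-0.03,-0.28])
for L in Ls+[np.vstack(Ls)]:
    def cost(p):
        b=inb(L,p); dy=np.maximum(abs(b[:,1])-.025,0)
        dx=np.minimum(*[np.maximum(np.maximum(a-b[:,0],b[:,0]-e),0) for a,e in((-.060,-.037),(.026,.042))])
        # points near only
        return np.mean(np.minimum(np.hypot(dx,dy),.004))*1e3
    def area(p): # fraction balance: push rect to be filled symmetric
        return cost(p)
    best=min((minimize(cost,p0+np.array([dx,dy,0]),method="Nelder-Mead",options=dict(xatol=1e-5,fatol=1e-6)) for dx in(-.006,0,.006) for dy in(-.006,0,.006)),key=lambda r:r.fun)
    b=inb(L,best.x); out=[]
    for a,e in((-.060,-.037),(.026,.042)):
        m=(b[:,0]>a-.003)&(b[:,0]<e+.003)&(abs(b[:,1])<.028); out+=[len(b[m]),*np.percentile(b[m],[1,99],axis=0).ravel().round(4),np.median(L[m,2])]
    print(best.x,best.fun,out)
p=best.x
e=p[:2]+np.array([[np.cos(p[2]),-np.sin(p[2])],[np.sin(p[2]),np.cos(p[2])]])@[.055,0]; print("ecc",e)
rows=[]
for c in cs:
    X=fcloud(c,np.ones((480,640),bool)); m=(np.hypot(*(X[:,:2]-e).T)<.016)&(X[:,2]>.038)&(X[:,2]<.05); print("pin pts",m.sum(),np.median(X[m],0) if m.any() else "")
    o=lambda z:cv2.resize(ortho(c,e[0]-.018,e[0]+.018,e[1]-.018,e[1]+.018,z,0.0001)[:360,:360],(400,400)); 
    rows.append(np.hstack([o(.044)]))
im=np.hstack(rows)
cv2.imwrite("pics/pin.png",im)
# lands: ortho in block frame check
```

```text
[ 0.4536 -0.0094 -0.2915] 0.5554797852484709 [1403, np.float64(-0.0599), np.float64(-0.0239), np.float64(-0.0376), np.float64(0.0247), np.float64(0.03218215603977425), 893, np.float64(0.0257), np.float64(-0.0249), np.float64(0.0444), np.float64(0.0238), np.float64(0.03216685426236595)]
[ 0.4538 -0.0096 -0.2943] 0.5215593824358441 [1394, np.float64(-0.0601), np.float64(-0.0244), np.float64(-0.0376), np.float64(0.0243), np.float64(0.03213257966053932), 925, np.float64(0.0257), np.float64(-0.0246), np.float64(0.0444), np.float64(0.0241), np.float64(0.03212012252741239)]
[ 0.4537 -0.0095 -0.2942] 0.5389040235884629 [2797, np.float64(-0.06), np.float64(-0.0241), np.float64(-0.0376), np.float64(0.0245), np.float64(0.03216236041986777), 1814, np.float64(0.0257), np.float64(-0.0247), np.float64(0.0441), np.float64(0.024), np.float64(0.03214342464513275)]
ecc [ 0.5063 -0.0255]
pin pts 76 [ 0.51   -0.0316  0.0438]
pin pts 70 [ 0.5098 -0.0322  0.0437]
```

View pics/pin.png

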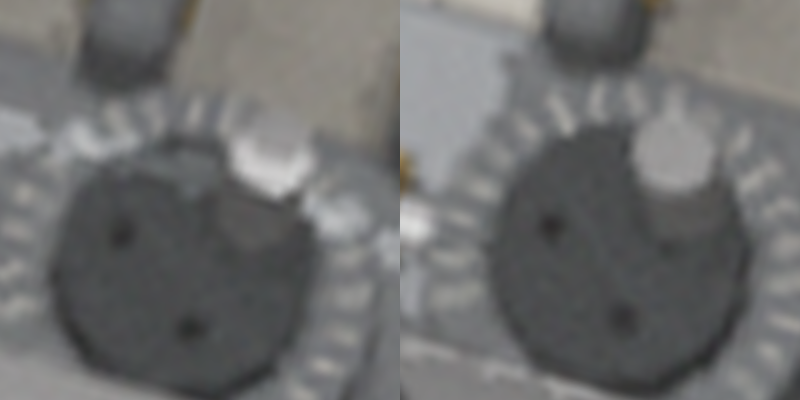

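Block pose is (0.4537, -0.0095, yaw -0.2935), with land tops at 32 mm as expected. The pin is at about (0.5105, -0.032), 7.8 mm off the eccentric axis, so that checks too. Now I'll grip the knife.

Run:
```python
from h import *
q=Q(204.8)
move_ptp([0.458,0.2824,0.13],q)
print(servo_line([0.458,0.2824,0.013],rate=0.1,contact_N=8),P())
move_gripper(0.03); print(current_finger_gap(),current_grip_force(),P())
servo_line([0.458,0.2824,0.12],rate=0.12); print(current_finger_gap(),P(),current_torque())
c=capture("wrist"); np.savez("k1.npz",**c)
p=current_position(); print(p)
for r in silhouettes("wrist","knife")[:1]:
    X=fcloud(c,r["region"]); print(r["conf"],len(X),np.median(X,0),np.percentile(X[:,2],[5,50,95]))
cv2.imwrite("pics/k1.png",cv2.resize(ortho(c,p[0]-.09,p[0]+.09,p[1]-.09,p[1]+.09,p[2]-.013+.0305,0.0003),None,fx=1,fy=1))
```

```text
False [ 0.4585  0.2826  0.0136 -0.5053  0.4682  0.3801  8.45  ]
0.041194904422275844 29.98822331428528 [ 0.4579  0.2825  0.013  -0.5417  0.619   0.2253  9.2417]
0.0407558917905948 [ 0.4574  0.2821  0.1193 -0.3079  0.8378 -2.8131 10.2833] [0.0764 0.033  0.0075]
[0.4573 0.2821 0.1191]
0.97 19320 [0.4411 0.274  0.1364] [0.1342 0.1364 0.1374]
```

View pics/k1.png

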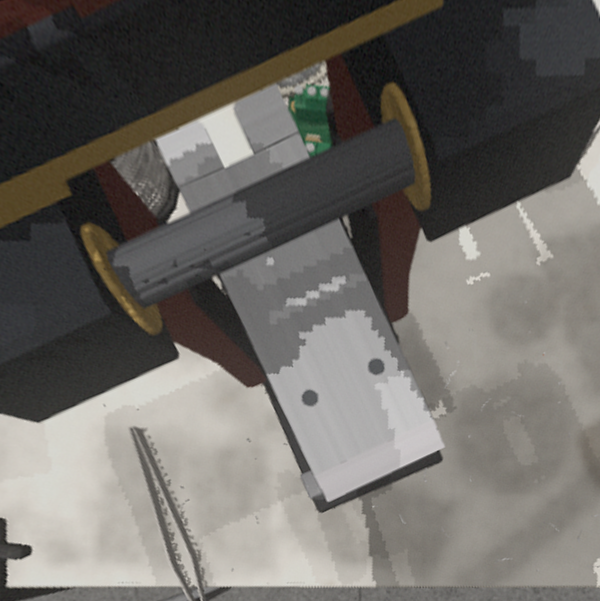

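The knife is square in the grip, with the notch root at (234,158) and the edge's middle at (382,474). Its origin is therefore about 2.5 mm ahead of the TCP. Next I carry it to the block, touch down short of the pin, then slide gently.

```bash
cat >> h.py <<'E'
B=np.array([0.4537,-0.0095]); YB=-0.2935; RB=np.array([[np.cos(YB),-np.sin(YB)],[np.sin(YB),np.cos(YB)]])
PIN=np.array([0.0610,-0.0053]); G=-0.0025; QB=Q(180+np.degrees(YB))
def T(ox,oy,z): return [*(B+RB@[ox+G,oy]),z]   # TCP for knife origin at block (ox,oy)
def S(): # knife origin in block by kinematics, force in block axes
    p=current_position(); f=np.array(current_force()); return np.r_[(RB.T@(p[:2]-B)-[G,0])*1e3,p[2]*1e3,RB.T@f[:2],f[2],current_clock()]
E
python3 - <<'E'
from h import *
ox=PIN[0]-.048-.026; oy=PIN[1]
servo_line([*current_position()[:2],0.18],rate=0.25)
move_ptp(T(ox,oy,0.18),QB); servo_line(T(ox,oy,0.05),rate=0.12); print(S())
print(servo_line(T(ox,oy,0.019),rate=0.02,contact_N=4),S())
z=current_position()[2]
servo_line(T(ox,oy,z+.0006),rate=0.02); print(S(),current_torque())
c=capture("wrist"); np.savez("k2.npz",**c)
p=current_position()
im=ortho(c,p[0]-.09,p[0]+.09,p[1]-.09,p[1]+.09,.038,0.0003)
cv2.imwrite("pics/k2.png",im)
for r in silhouettes("wrist","knife")[:1]:
    X=fcloud(c,r["region"]); X=X[abs(X[:,2]-.038)<.006]; b=(X[:,:2]-B)@RB; A=np.c_[b,np.ones(len(b))]; print(len(X),np.linalg.lstsq(A,X[:,2],rcond=None)[0],np.percentile(b,[1,99],axis=0))
E
```

```text
[-12.4614  -5.1222  50.4524  -0.1212   0.1496  -2.7184  13.1333]
True [-13.0599  -5.3113  20.9558  -0.9593   0.2247   5.3328  14.45  ]
[-12.9434  -5.2927  21.5477  -0.8886  -0.2735  -1.5066  14.7   ] [ 0.0226 -0.0235 -0.0422]
19095 [ 0.0065 -0.0014  0.0387] [[-0.0719 -0.0263]
 [ 0.045   0.0136]]
```

View pics/k2.png

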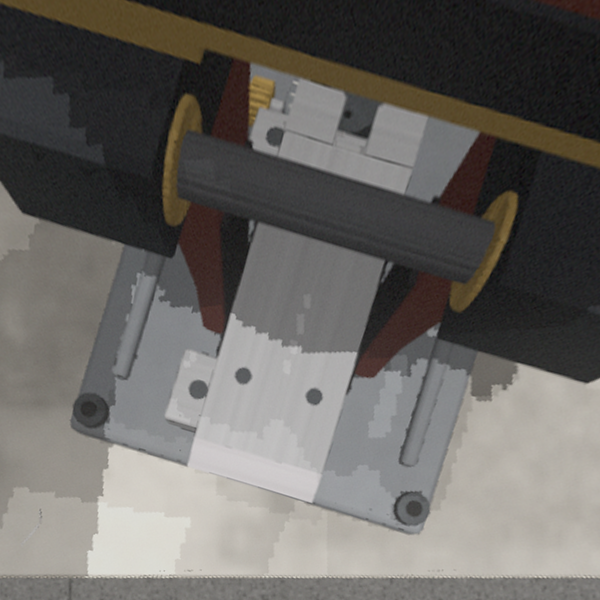

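The knife sits level over both lands and parallel to the bed, the edge at (190,465)–(315,500) and the notch facing the pin. Now I slide it gently.

Run:
```python
from h import *
oy=PIN[1]; z=current_position()[2]-.0003
for ox in (-.006,-.0035,0.,.006,.010,.0165):
    h=servo_line(T(ox,oy,z),rate=0.012,contact_N=4.5); print(ox,h,S(),current_torque())
    if h: break
```

```text
-0.006 False [-6.0529 -5.2991 21.1314 -0.5057  0.9102 -2.3646 15.5333] [0.0383 0.0643 0.0015]
-0.0035 False [-3.3405 -5.2917 21.1434 -0.6592 -0.3657 -1.6724 15.8917] [ 0.0052 -0.0423  0.0159]
0.0 False [ 0.1008 -5.2877 21.1211 -0.3478 -0.4737 -1.9158 16.3333] [-0.0061  0.0151 -0.0192]
0.006 False [ 5.9713 -5.3036 21.1053  0.634  -0.0992 -2.2166 16.9833] [-0.0226 -0.0124  0.0197]
0.01 False [10.0961 -5.2853 21.1249  0.3181  0.2817 -2.0843 17.4667] [-0.0418 -0.0774  0.0266]
0.0165 True [12.8301 -5.3379 20.9557 -0.7203  0.8766  6.0286 17.875 ] [0.0709 0.0146 0.0375]
```

Run:
```python
from h import *
oy=PIN[1]
servo_line(T(.0115,oy,.0215),rate=0.02); sleep(.2); print(S())
h=servo_line(T(.0175,oy,.0215),rate=0.01,contact_N=4.5); print(h,S(),current_torque()); sleep(.15); print(S(),current_torque())
```

```text
[11.2912 -5.3239 21.3223  0.8318 -0.2597 -2.4872 18.325 ]
True [12.5706 -5.3911 20.9748  0.0754 -0.2969  3.0466 18.7333] [ 0.0436 -0.0919 -0.0937]
[12.5932 -5.4041 20.9805  0.2017  0.4897  5.2698 18.8833] [ 0.0181 -0.2264 -0.0063]
```

Run:
```python
from h import *
oy=PIN[1]
servo_line(T(.0115,oy,.0216),rate=0.02); sleep(.15); print(S())
for ox in np.arange(.0118,.0165,.0004):
    h=servo_line(T(ox,oy,.0216),rate=0.01,contact_N=9); f=np.mean([S() for _ in range(3)],0); print(round(ox*1e3,1),h,f)
    if h or f[3]<-6: break
```

```text
[10.958  -5.3542 21.3622 -0.9771  0.4471 -1.7697 19.2833]
11.8 False [11.7286 -5.3171 21.4995  0.2482 -0.4454 -1.9273 19.5333]
12.2 False [12.2792 -5.2895 21.5995 -0.1511 -0.8954 -2.6893 19.7833]
12.6 False [12.5339 -5.3074 21.588  -0.502   0.1483 -2.5753 20.0333]
13.0 False [12.5852 -5.3332 21.5493 -1.154   0.244  -1.2275 20.2833]
13.4 False [12.6814 -5.3374 21.4862 -2.5087  0.7141 -1.4501 20.5333]
13.8 False [12.7552 -5.3632 21.4039 -2.8356  0.314  -1.5869 20.7833]
14.2 False [12.8131 -5.3693 21.3579 -5.2856  0.4275 -1.5365 21.0333]
14.6 False [12.8202 -5.3808 21.3095 -5.4737  1.8748 -0.9853 21.2833]
15.0 False [12.8341 -5.3762 21.2321 -6.9749  1.3319 -0.6569 21.5333]
```

Root contact is at 12.7 mm, rising smoothly with almost no side force, so the notch is over the pin. I'll ease off, set it down, release and check.

Run:
```python
from h import *
oy=PIN[1]
servo_line(T(.0131,oy,.0216),rate=0.01); servo_line(T(.0131,oy,.0208),rate=0.01,contact_N=5); print(S())
move_gripper(0.062); sleep(.2); print(S(),current_finger_gap())
p=current_position(); servo_line([p[0],p[1],0.14],rate=0.15)
# back away for view
move_ptp(T(-.01,.0,0.20),QB)
c=capture("wrist"); np.savez("k3.npz",**c)
im=[ortho(c,.37,.57,-.105,.045,z,.0003) for z in (.038,)]
cv2.imwrite("pics/k3.png",im[0][:600])
for r in silhouettes("wrist","knife")[:1]:
    X=fcloud(c,r["region"]); X=X[abs(X[:,2]-.038)<.004]; b=(X[:,:2]-B)@RB; A=np.c_[b,np.ones(len(b))]; print(len(X),np.linalg.lstsq(A,X[:,2],rcond=None)[0],np.percentile(b,[1,99],axis=0),np.median(X[:,2]),cv2.minAreaRect(b.astype(np.float32)*1000))
print(current_clock())
```

```text
[12.806  -5.3258 20.9795 -5.3237  0.092   3.5455 22.125 ]
[13.4161 -5.3496 20.8429 -0.6572  1.4453 -0.6402 22.8667] 0.06179790487873674
5393 [0.0073 0.0002 0.038 ] [[-0.0456 -0.0265]
 [ 0.0719  0.0133]] 0.03811980190705817 ((13.48678207397461, -6.368886947631836), (122.01087188720703, 41.76617431640625), 0.4810815155506134)
24.275
```

View pics/k3.png

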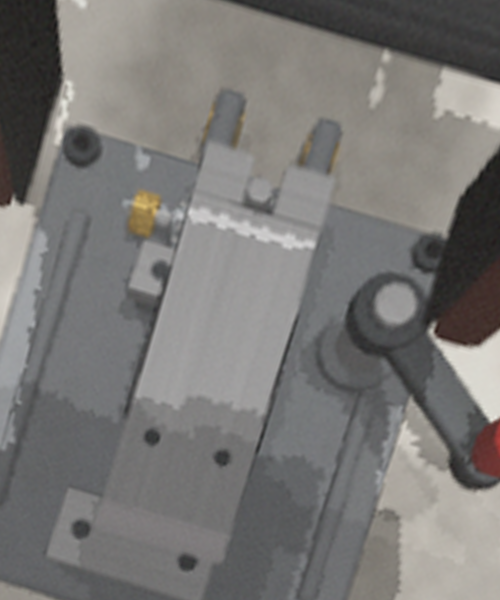

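The knife is seated: the pin at (260,190) touches the notch root, and the knife is level and square to within 0.5°. Next I grip the knob at right, near (495,445), and swing it round its arc.

```bash
cat >> h.py <<'E'
PV=B+RB@[.034,-.050]
def knob(th): a=th+YB+np.pi/2; return PV+.05*np.array([np.cos(a),np.sin(a)])
def QK(th): return Q(np.degrees(th+YB)+90)
def ang(xy): d=RB.T@(np.asarray(xy)-PV); return (np.arctan2(d[1],d[0])-np.pi/2)%(2*np.pi),np.hypot(*d)
E
python3 - <<'E'
from h import *
for n in ("b1","b0"):
    c=dict(np.load(n+".npz")); im=c["image"].astype(int); m=(im[...,2]>im[...,1]+60)&(im[...,2]>im[...,0]+60)
    X=fcloud(c,m); X=X[(abs(X[:,0]-.45)<.06)&(abs(X[:,1]+.09)<.06)&(X[:,2]>.078)]; xy=(np.percentile(X[:,:2],2,axis=0)+np.percentile(X[:,:2],98,axis=0))/2; print(len(X),np.median(X,0),xy,ang(xy))
    if n=="b1": th=ang(xy)[0]; 
k=knob(th); print("th",th,"knob",k)
move_gripper(0.05)
move_ptp([*k,0.16],QK(th)); print(P(),current_joint_pos())
print(servo_line([*k,0.061],rate=0.08,contact_N=6),P())
c=capture("wrist"); cv2.imwrite("pics/g.png",c["image"])
move_gripper(0.0); print(current_finger_gap(),current_grip_force(),P(),ang(current_position()[:2]))
E
```

```text
250 [ 0.4293 -0.0946  0.0846] [ 0.4295 -0.0947] (np.float64(2.4402713404650114), np.float64(0.05045511880921313))
251 [ 0.4292 -0.094   0.0843] [ 0.4294 -0.0947] (np.float64(2.4396340534046623), np.float64(0.05045512369709545))
th 2.4402713404650114 knob [ 0.4298 -0.0944]
[ 0.43   -0.0943  0.1601 -0.5444  0.4758 -0.2157 25.7   ] [-0.3732  0.2055  1.9185  0.0002  1.0174 -2.5188]
False [ 0.4302 -0.0946  0.0613  0.2202  0.334  -1.0532 27.0833]
0.014918871873659765 30.00025656656362 [ 0.4298 -0.0944  0.061  -0.0384  0.6137  0.8357 27.775 ] (np.float64(2.4400265139966515), np.float64(0.05001154911920251))
```

Run:
```python
from h import *
th=2.44
for t in np.r_[np.linspace(2.44,0.5,14)[1:],np.linspace(.5,0,6)[1:],-.03,-.06,-.09]:
    h=servo_line([*knob(t),.061],QK(t),rate=0.05,contact_N=25); f=np.array(current_force())
    print(round(t,2),h,np.round(ang(current_position()[:2]),3),RB.T@f[:2],f[2],current_finger_gap(),current_clock())
    if h or (t<.05 and (RB.T@f[:2])[0]<-14): break
```

```text
2.29 False [2.288 0.05 ] [-1.1296  0.171 ] 2.3263790567373617 0.015639980978159787 28.075
2.14 False [2.141 0.05 ] [-1.6487 -1.6068] 2.7938203945375886 0.015344971976082518 28.375
1.99 False [1.992 0.051] [-2.3128 -2.6621] 5.777625718656655 0.015195356708444454 28.675
1.84 False [1.842 0.051] [-4.5504 -1.8815] 6.671505450929592 0.014902057199044635 28.975
1.69 False [1.694 0.051] [-3.7973 -1.2578] 6.400326613863581 0.015268367142613965 29.275
1.54 False [1.545 0.051] [-4.685   0.2594] 7.675737265552228 0.014988089774457179 29.575
1.4 False [1.398 0.051] [-4.7199 -0.5295] 7.962116040127143 0.015072560781586329 29.875
1.25 False [1.251 0.051] [-4.1977  0.3534] 8.755926244380383 0.015451840952230029 30.175
1.1 False [1.104 0.051] [-5.622   1.7854] 8.675512693217378 0.015302636942515822 30.475
0.95 False [0.952 0.051] [-6.308   3.1867] 9.01351513260236 0.015024549833224245 30.775
0.8 False [0.804 0.051] [-5.0595  3.6388] 9.369849558680277 0.015502193087242853 31.075
0.65 False [0.655 0.051] [-5.4891  4.5301] 7.8345371321242885 0.014937383135667968 31.375
0.5 False [0.506 0.051] [-5.1723  5.0009] 7.592621412098146 0.01507633318793692 31.675
0.4 False [0.406 0.051] [-5.5615  4.8061] 7.707434644976679 0.015562215659513523 31.925
0.3 False [0.305 0.051] [-4.1137  4.9664] 6.615720892426009 0.015461009161977702 32.175
0.2 False [0.205 0.051] [-3.683   4.9386] 6.1534343348518545 0.01510411945528991 32.425
0.1 False [0.104 0.051] [-3.958   5.1968] 4.918721143230293 0.015205707317388333 32.675
0.0 False [0.013 0.051] [-5.0429  4.8773] 6.5244749784115355 0.01510468457527823 32.925
-0.03 False [0.013 0.051] [-7.9791  4.6424] 11.07765922634123 0.015193520100779309 33.175
-0.06 False [0.012 0.051] [-10.5425   4.1717] 13.776560118803394 0.015474238809124852 33.425
-0.09 False [0.012 0.051] [-14.1432   5.4223] 17.195410539547023 0.0152115616274442 33.675
```

The clamp reached its stop at about 0.01 rad. I'll relax, let go, back off and check.

Run:
```python
from h import *
servo_line([*knob(0.01),.061],QK(0.01),rate=0.05); print(P())
move_gripper(0.045); sleep(.1)
p=current_position(); servo_line([p[0],p[1],0.16],rate=0.12); move_ptp(T(-.01,-.02,0.22),QB); print(P())
c=capture("wrist"); cv2.imwrite("pics/f.png",ortho(c,.37,.57,-.105,.045,.038,.0003)[:600])
for r in silhouettes("wrist","knife")[:1]:
    X=fcloud(c,r["region"]); X=X[abs(X[:,2]-.038)<.004]; b=(X[:,:2]-B)@RB; print(np.percentile(b,[1,99],axis=0),np.median(X[:,2]),cv2.minAreaRect(b.astype(np.float32)*1000))
im=c["image"].astype(int); m=(im[...,2]>im[...,1]+60)&(im[...,2]>im[...,0]+60); X=fcloud(c,m); X=X[(X[:,2]>.078)&(X[:,2]<.09)]; print(len(X),ang(np.median(X[:,:2],0)))
```

```text
[ 0.4843 -0.018   0.0609 -3.9038  6.074   6.4716 33.925 ]
[ 0.4358 -0.025   0.2196 -0.7586  0.1713  0.3774 37.0667]
[[-0.0457 -0.0269]
 [ 0.071   0.0138]] 0.03810125518416495 ((13.19436264038086, -6.089601516723633), (41.8936882019043, 119.8998031616211), 89.91886138916016)
218 (np.float64(0.0640793409860334), np.float64(0.049565276119089084))
```

View pics/f.png

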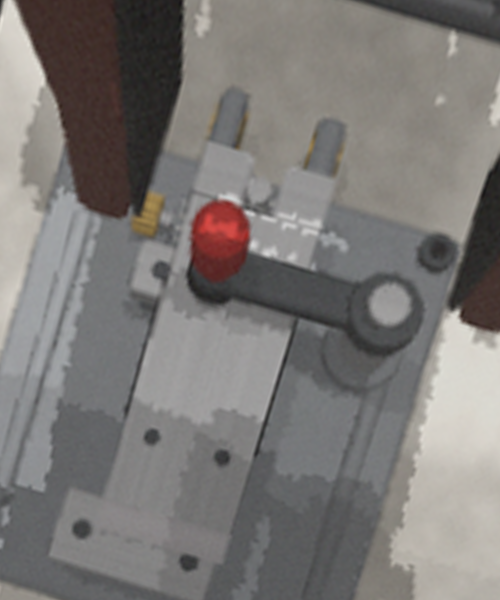

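Clamp shut across the knife (knob at (220,235), post at (390,305)) with the pin still in the notch root. The 0.064 rad knob reading is near the 0.1 limit, so I check it again with the unbiased measure.

Run:
```python
from h import *
for dx,dy in((-.01,-.02),(.03,-.03),(.03,.03)):
    move_ptp(T(dx,dy,0.20),QB); sleep(.1)
    c=capture("wrist"); im=c["image"].astype(int); m=(im[...,2]>im[...,1]+60)&(im[...,2]>im[...,0]+60); X=fcloud(c,m); X=X[(X[:,2]>.081)&(X[:,2]<.09)&(np.hypot(*(X[:,:2]-knob(0)).T)<.02)]
    xy=(np.percentile(X[:,:2],2,axis=0)+np.percentile(X[:,:2],98,axis=0))/2; print(len(X),ang(xy),ang(np.median(X[:,:2],0)))
print(current_clock())
```

```text
241 (np.float64(0.054402638202221354), np.float64(0.049501091277980705)) (np.float64(0.06439743151004396), np.float64(0.049491839018652735))
238 (np.float64(0.05322188707433395), np.float64(0.049661755386939455)) (np.float64(0.06195350826413981), np.float64(0.04955965365564403))
238 (np.float64(0.045465100015213755), np.float64(0.049944524184560114)) (np.float64(0.055691562262419225), np.float64(0.049999003564253464))
38.5
```

Run:
```python
from h import *
W=lambda x,z:[*(B+RB@[x,0.]),z]
move_gripper(0.0); move_ptp(W(.0,.14),QB); servo_line(W(.0,.066),rate=.1)
h=servo_line(W(.024,.066),rate=.015,contact_N=10); p=current_position(); print(h,RB.T@(p[:2]-B),P())
servo_line(W(.0,.066),rate=.1); servo_line(W(.0,.16),rate=.15); move_ptp(T(-.01,-.02,0.22),QB)
c=capture("wrist"); im=c["image"].astype(int); m=(im[...,2]>im[...,1]+60)&(im[...,2]>im[...,0]+60); X=fcloud(c,m); X=X[(X[:,2]>.081)&(X[:,2]<.09)&(np.hypot(*(X[:,:2]-knob(0)).T)<.02)]
xy=(np.percentile(X[:,:2],2,axis=0)+np.percentile(X[:,:2],98,axis=0))/2; print(len(X),ang(xy))
for r in silhouettes("wrist","knife")[:1]:
    X=fcloud(c,r["region"]); X=X[abs(X[:,2]-.038)<.004]; b=(X[:,:2]-B)@RB; print(np.percentile(b,[1,99],axis=0),cv2.minAreaRect(b.astype(np.float32)*1000))
print(current_clock())
close_job()
```

```text
True [0.0139 0.    ] [ 0.467  -0.0135  0.0653 -0.507   0.6856 -1.4113 41.6833]
162 (np.float64(0.03004410379172784), np.float64(0.05133595056822443))
[[-0.0461 -0.027 ]
 [ 0.0683  0.014 ]] ((12.849662780761719, -6.2998504638671875), (119.83892059326172, 42.009071350097656), 0.17177678644657135)
43.2083
the job is handed in; nothing more can be done
```

The job is handed in at about 43 s, though the interface gave no verdict. By my last measurements the knife is flat on both lands, square to about 0.2°, with its notch home on the pin, the clamp shut to about 0.03 rad of its stop, and the robot clear.

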